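# Put the hot-air nozzles away in order of size

### The job

Put the four hot-air nozzles away on the storage rack, one over each post and fully down, outlets up, in order of outlet size: the widest on the post next to the red end cap and the narrowest at the black end. Do not knock any nozzle over, and leave the flux tin, the loupe and the solder spool where they stand.

Things in the scene. Friction and masses are not known exactly. Their poses are not given: they have to be found in the camera images.
- nozzle_7_mid (a point): narrowest of four steel hot-air nozzles: it stands upright, collar down and outlet up. 52 mm tall. Lower 24 mm: round collar, 30 mm outside diameter, open underneath (26 mm bore, 24 mm deep). Above it a cone up to 36 mm, then a straight round outlet tube of 7 mm outside diameter with a dark hole. The point is on its axis, half-way up (26 mm above its lower rim); z is up, the yaw does not matter (round). 30 to 65 g.
- nozzle_13_mid (a point): second narrowest of four steel hot-air nozzles: it stands upright, collar down and outlet up. 52 mm tall. Lower 24 mm: round collar, 30 mm outside diameter, open underneath (26 mm bore, 24 mm deep). Above it a cone up to 36 mm, then a straight round outlet tube of 13 mm outside diameter with a dark hole. The point is on its axis, half-way up (26 mm above its lower rim); z is up, the yaw does not matter (round). 30 to 65 g.
- nozzle_19_mid (a point): second widest of four steel hot-air nozzles: it stands upright, collar down and outlet up. 52 mm tall. Lower 24 mm: round collar, 30 mm outside diameter, open underneath (26 mm bore, 24 mm deep). Above it a cone up to 36 mm, then a straight round outlet tube of 19 mm outside diameter with a dark hole. The point is on its axis, half-way up (26 mm above its lower rim); z is up, the yaw does not matter (round). 30 to 65 g.
- nozzle_26_mid (a point): widest of four steel hot-air nozzles: it stands upright, collar down and outlet up. 52 mm tall. Lower 24 mm: round collar, 30 mm outside diameter, open underneath (26 mm bore, 24 mm deep). Above it a cone up to 36 mm, then a straight round outlet tube of 26 mm outside diameter with a dark hole. The point is on its axis, half-way up (26 mm above its lower rim); z is up, the yaw does not matter (round). 30 to 65 g.
- rack: grey storage bar for the nozzles, fixed to the bench, 44 mm (its x, across) by 270 mm (its y, along), its flat top 14 mm above the bench. Four upright aluminium posts on its centre line, at y = -90, -30, +30 and +90 mm, each 10 mm in diameter with a rounded tip, standing 16.5 mm above the bar's top (tip 30.5 mm above the bench). A nozzle's collar drops loosely over a post and its lower rim then rests on the bar's top. Origin: underside centre, at bench height. z is up.
- red_end: red plastic cap at one end of the rack, 48 x 16 x 22 mm; a black cap of the same size is on the other end. It may be at either end (142 mm from the rack's centre, on its +y or its -y side). The nearest post is 52 mm from its centre, the others 112, 172 and 232 mm. Fixed. Origin: centre of its underside.
- flux_tin: round flux tin, cream lid, 44 mm wide, 22 mm tall, standing on the bench; a bystander. Origin: centre of its underside.
- loupe: black loupe, a barrel 34 mm wide, 36 mm tall, standing on the bench; a bystander. Origin: centre of its underside.
- solder_spool: spool of solder wire with black flanges, 52 mm wide, 38 mm tall, standing on the bench; a bystander. Origin: centre of its underside.

How it is judged:
At the end, for the whole second after the job is handed in: All four nozzles stand upright (within 0.1 rad), each down over its own post with its lower rim on the rack's top (within about 4 mm), counted from the red end: 26, 19, 13, 7 mm outlet (each within 15 mm of its post along and across the rack); all released and at rest (horizontal distance between nozzle_7_mid and red_end between 0.217 and 0.247 m and x of nozzle_7_mid in the frame of rack between -0.015 and 0.015 m and height (world z) of nozzle_7_mid between 0.036 and 0.045 m and angle between each of nozzle_7_mid, nozzle_13_mid, nozzle_19_mid, nozzle_26_mid's own z axis and vertical below 0.1 rad and linear speed of each of nozzle_7, nozzle_13, nozzle_19, nozzle_26 below 0.02 m/s and horizontal distance between nozzle_13_mid and red_end between 0.157 and 0.187 m and x of nozzle_13_mid in the frame of rack between -0.015 and 0.015 m and height (world z) of nozzle_13_mid between 0.036 and 0.045 m and horizontal distance between nozzle_19_mid and red_end between 0.097 and 0.127 m and x of nozzle_19_mid in the frame of rack between -0.015 and 0.015 m and height (world z) of nozzle_19_mid between 0.036 and 0.045 m and horizontal distance between nozzle_26_mid and red_end between 0.037 and 0.067 m and x of nozzle_26_mid in the frame of rack between -0.015 and 0.015 m and height (world z) of nozzle_26_mid between 0.036 and 0.045 m); the robot touches nothing.
It fails at once if a nozzle is knocked over (tilted more than about 45 degrees) (angle between any of nozzle_7_mid, nozzle_13_mid, nozzle_19_mid, nozzle_26_mid's own z axis and vertical above 0.8 rad).
It fails at once if the flux tin, loupe or solder spool is shifted more than 20 mm or tipped (distance of any of flux_tin, loupe, solder_spool from where it was at the start of the episode above 0.02 m or angle between any of flux_tin, loupe, solder_spool's own z axis and vertical above 0.5 rad).
It also fails if it takes over 99 s, if anything falls off the work surface, if the arm or the gripper's body presses on something with over 40 N, if the wrist force passes 120 N, or if a joint passes its speed limit or range.

### The arm

A 7-joint arm with a two-finger parallel gripper is mounted at the origin on a cart in front of the work surface, level with it; the furniture and walls round the work are solid. World frame = base frame: x ahead of the robot, y to its left, z up, the work surface at z = 0. Lengths are in m, angles in rad, forces in N, time in s.
With the tool pointing down it reaches from about 0.425 to 0.825 m from the base axis. Payload 3.6 kg.
Tool frame: the origin (TCP) lies midway between the tips of the shut fingers; the grasp point (between the pads) lies 19 mm behind it; z points along the fingers, y is the line along which they close (so a half turn about z gives the same grasp; the last joint's range is limited). The gripper opens to 85 mm and grips with 20 to 120 N. Pads are 22 mm wide; open, the fingers measure 114 mm over their backs; the gripper's body (76 mm by 85 mm) begins 54 mm behind the grasp point. The pads swing forward as they close: fully open they stand 13 mm farther back than shut.
Start: joints at [-1.194, 0.615, -0.013, 1.423, 0.008, 1.103, -0.04], TCP at [0.255, 0.598, 0.231] pointing down, gripper open.
Joint ranges: [-3.12, 3.12], [-0.3, 2.06], [-1.34, 1.32], [0.26, 2.42], [-1.36, 4.5], [0.01, 1.98], [-2.84, 2.84]. Speed limits (rad/s): [2.79, 2.79, 3.14, 3.14, 3.14, 3.14, 3.14].

### API

Orientations are given as a unit quaternion [x, y, z, w].
In Python, from workcell import ctrl gives the robot as it stands. Calls block until the motion is done:
- ctrl.move_to(position, orientation): joint-space move of the TCP to a pose.
- ctrl.servo_line(position, ori=None, velocity=0.15, contact_N=None): straight line of the TCP; ori=None keeps the orientation; velocity is the mean speed in m/s. With contact_N (N) it stops when the force on the tool has changed by that much, and returns True; else False.
- ctrl.movej(angles): joint-space move.
- ctrl.move_gripper(opening, squeeze=None): finger opening in m; squeeze is the grip in N (None keeps the last); returns when the fingers have stopped.
- ctrl.pause(seconds).
- ctrl.inverse_kinematics(position, orientation): joint angles nearest the present ones, or None.
- ctrl.sense(): the state.
- ctrl.snapshot(name): name is "scene" or "side" or "wrist"; returns a dict with "frame" (384x512x3 uint8, red, green, blue), "depth" (384x512 float32, m along the optical axis (not along the pixel's ray), 0 where there is no reading), "intrinsics" (3x3 intrinsics, pixels), "cam_to_world" (4x4, takes a point from camera to world coordinates); the wrist camera has in their place "hand_eye" (4x4, takes a point from camera to tool coordinates, whose origin is the TCP and whose axes are the flange's). Camera axes: x right, y down, z forward; pixel columns grow to the right and rows downward; lengths in m; the calibration is good to about 2 mm. A picture is of the moment at which its call begins: read the wrist's pose just before it.
A pose or a line that the arm cannot do raises ctrl.MotionError and nothing moves.
- ctrl.finish_job(): hands the job in; it is judged then, once.
The state is a dict: "time_s": time; "joints": joint angles; "joint_vel": joint speeds; "joint_torque": joint torques, N m; "position": TCP position; "tool_rot": TCP orientation; "wrist_force": force on the tool from outside, world axes, zero at the start; "ft_torque": the same for the moment, N m; "width": finger opening in m; "finger_force": force on a finger pad.
Only numpy, scipy, OpenCV 4.12 (cv2) and the standard library are available. Lean on these libraries where they do the work, as an engineer would, in place of code of your own. Each camera call takes 0.05 s, during which the arm holds its last target. There are 200 camera calls.

## Working session

There is one attempt and no reset: what is moved stays moved. The work goes in short steps, each a Python script; the robot and the scene stay as the last script left them, time stands still between calls to the robot, and variables do not carry over. Pictures are saved under pics/ and viewed, at most 14 in all, crops included, and the job is handed in when it is done.

```bash
mkdir -p pics; ls
python3 - <<'E'
from workcell import ctrl
import cv2,numpy as np
for n in("scene","side"):
    s=ctrl.snapshot(n); np.savez(f"pics/{n}.npz",**s)
    cv2.imwrite(f"pics/{n}0.png",cv2.resize(s["frame"][:,:,::-1],(800,600)))
    print(n,s["cam_to_world"].round(3).tolist(),s["intrinsics"].tolist())
st=ctrl.sense();print(st["position"],st["tool_rot"],st["time_s"],st["width"])
E
```

```text
pics
scene [[0.65, -0.488, 0.582, -0.09], [-0.759, -0.408, 0.507, -0.524], [-0.009, -0.772, -0.636, 0.669], [0.0, 0.0, 0.0, 1.0]] [[353.94294437815563, 0.0, 254.44584218943717], [0.0, 353.94294437815563, 192.51369170034678], [0.0, 0.0, 1.0]]
side [[0.901, -0.204, 0.384, 0.085], [-0.435, -0.438, 0.787, -0.798], [0.007, -0.875, -0.484, 0.555], [0.0, 0.0, 0.0, 1.0]] [[373.01323422470637, 0.0, 259.46406266315734], [0.0, 373.01323422470637, 192.63854748685247], [0.0, 0.0, 1.0]]
[0.25510766 0.5970963  0.23024483] [ 2.00474998e-01  9.79698125e-01 -1.14361576e-03 -2.25054852e-04] 0.1 0.0854526969868011
```

View pics/scene0.png

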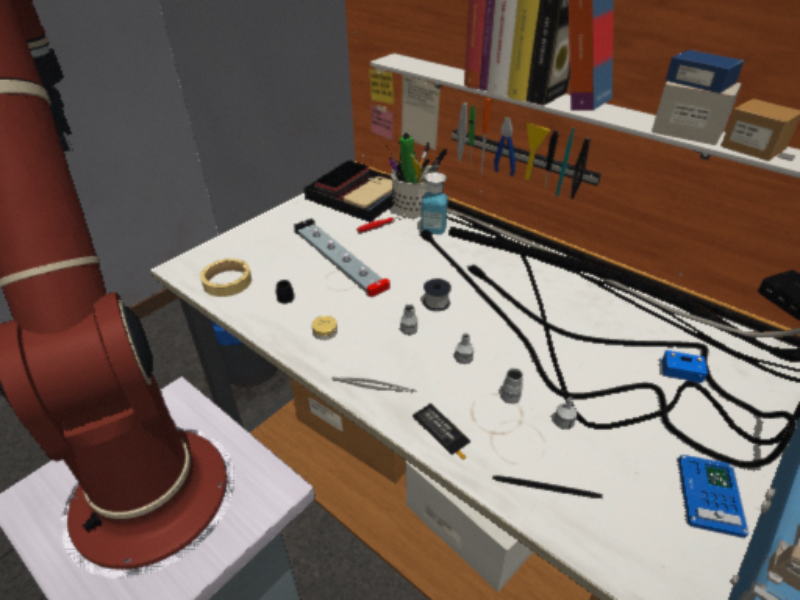

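View pics/side0.png

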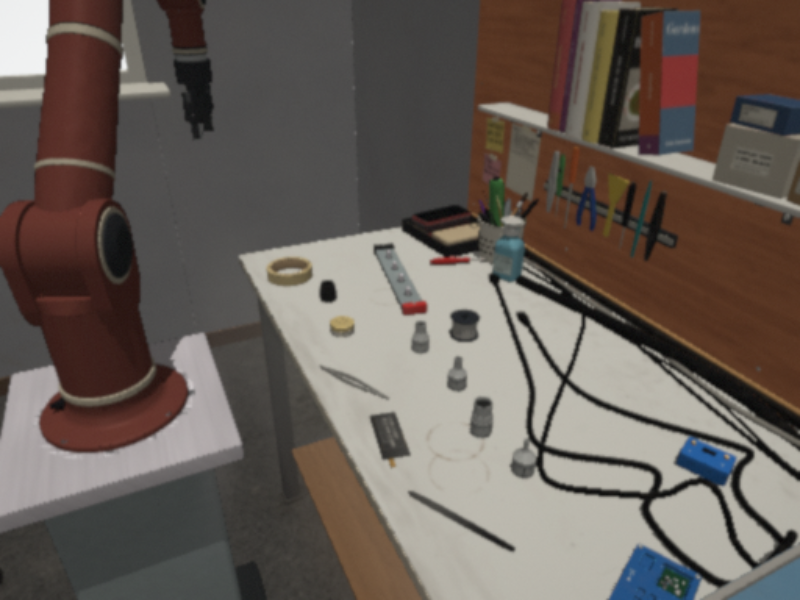

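The scene picture shows the rack from black cap (304,227) to red cap (378,287). The nozzles stand at about (409,318), (465,347), (513,384) and (566,413). The spool is at (436,293), the tin at (325,326) and the loupe at (285,291). I'll enlarge the region.

Run:
```python
import cv2,numpy as np
s=np.load("pics/scene.npz")["frame"][:,:,::-1]
a=cv2.resize(s[185:280,245:380],None,fx=5.9,fy=5.9,interpolation=cv2.INTER_CUBIC)
cv2.imwrite("pics/c1.png",a);print(a.shape)
b=cv2.resize(s[135:195,180:260],None,fx=10,fy=10,interpolation=cv2.INTER_CUBIC)
cv2.imwrite("pics/c2.png",b)
```

```text
(560, 796, 3)
```

View pics/c1.png

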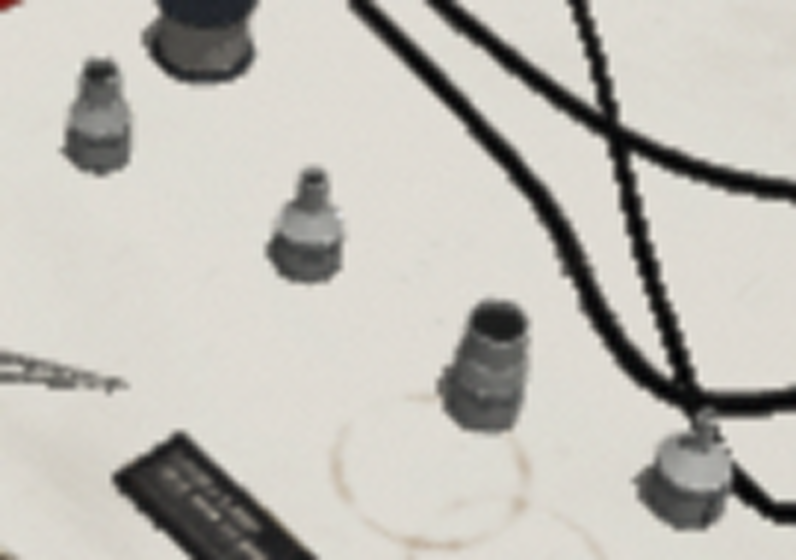

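View pics/c2.png

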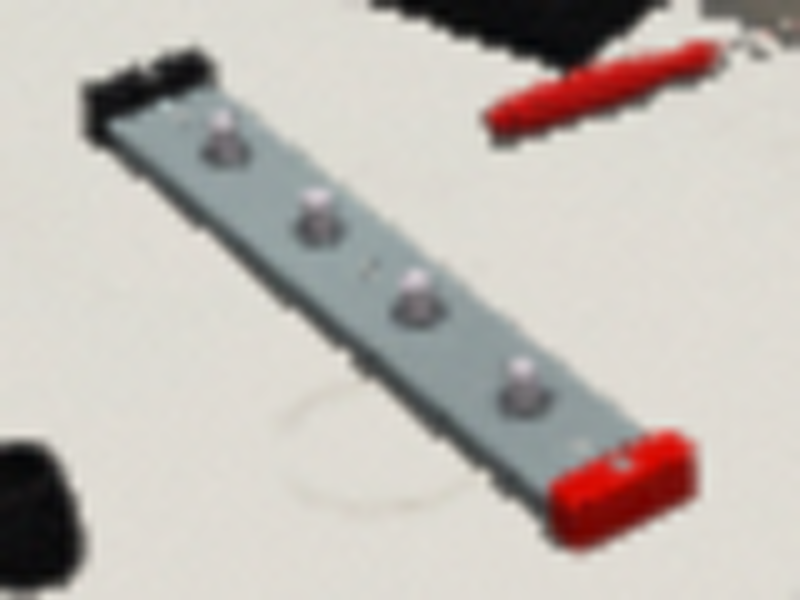

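Left to right, the outlet-to-collar ratios give 19 (100,70), 13 (313,178), 26 (500,320) and 7 (704,420). In the second crop the post tips are at (223,118), (318,195), (414,275) and (522,365), with the red cap at the lower right. Next I'll back-project these.

```bash
cat > h.py <<'E'
import numpy as np
def plane(K,T,uv,z):
    """pixel ray meets the world plane at height z"""
    d=T[:3,:3]@np.linalg.inv(K)@np.array([uv[0],uv[1],1.]); o=T[:3,3]
    return o+d*(z-o[2])/d[2]
E
python3 - <<'E'
from h import *
s=np.load("pics/scene.npz");K,T,D=s["intrinsics"],s["cam_to_world"],s["depth"]
c1=lambda u,v:((u+.5)/5.9-.5+245,(v+.5)/5.9-.5+185)
c2=lambda u,v:((u+.5)/10-.5+180,(v+.5)/10-.5+135)
for n,p in {"19":(101,70),"13":(314,177),"26":(500,320),"7":(706,416)}.items():
    q=plane(K,T,c1(*p),.051);print(n,q.round(4),np.hypot(*q[:2]).round(3))
for n,p in {"19":(98,158),"13":(307,268),"26":(484,416),"7":(690,510)}.items():  # collar front bottom
    u,v=c1(*p);d=D[int(round(v)),int(round(u))];print(n,"collar front",(T@np.r_[d*(np.linalg.inv(K)@[u,v,1]),1])[:3].round(4))
P=np.array([plane(K,T,c2(*p),.0295) for p in[(223,118),(318,195),(414,275),(522,365)]])
print(P.round(4),np.linalg.norm(np.diff(P,axis=0),axis=1),np.hypot(P[:,0],P[:,1]))
print("red",plane(K,T,c2(622,462),.022))
for n,p,z in(("spool",(436,283),.038),("tin",(325,322),.022),("loupe",(285,284),.036)):print(n,plane(K,T,np.array(p)/1.5625,z).round(3))
from workcell import ctrl
for k in ["wrist"]:
    w=ctrl.snapshot(k);print(w["hand_eye"].round(3).tolist(),w["intrinsics"].round(1).tolist())
E
```

```text
19 [ 0.4751 -0.0584  0.051 ] 0.479
13 [ 0.479  -0.1746  0.051 ] 0.51
26 [ 0.4581 -0.28    0.051 ] 0.537
7 [ 0.4656 -0.3661  0.051 ] 0.592
19 collar front [ 0.4616 -0.068   0.0114]
13 collar front [ 0.4672 -0.1827  0.0097]
26 collar front [ 0.4443 -0.2868  0.0103]
7 collar front [ 0.4526 -0.3737  0.0132]
[[0.5672 0.2808 0.0295]
 [0.5548 0.222  0.0295]
 [0.5422 0.1652 0.0295]
 [0.5289 0.1054 0.0295]] [0.06014728 0.05814354 0.06123159] [0.63291543 0.59756802 0.566791   0.53927989]
red [0.5194614  0.05584016 0.022     ]
spool [ 0.573 -0.043  0.038]
tin [0.375 0.05  0.022]
loupe [0.391 0.173 0.036]
[[0.0, -0.955, -0.298, 0.075], [1.0, 0.001, -0.0, -0.0], [0.001, -0.298, 0.955, -0.144], [0.0, 0.0, 0.0, 1.0]] [[310.8, 0.0, 256.3], [0.0, 310.8, 191.3], [0.0, 0.0, 1.0]]
```

Heights, spacing (60 mm) and red-cap distance all agree with the given sizes. I'll write the helpers and do the first pick (13), looking with the wrist camera before placing.

```bash
cat >> h.py <<'E'
from workcell import ctrl
import cv2
from scipy.spatial.transform import Rotation as Ro
NOZ={26:(.4573,-.279),19:(.474,-.058),13:(.4785,-.1745),7:(.465,-.3655)}
P0,P3=np.array([.5672,.2808]),np.array([.5289,.1054])
U=(P0-P3)/np.linalg.norm(P0-P3); M=(P0+P3)/2
POST={n:M+U*d for n,d in {26:-.09,19:-.03,13:.03,7:.09}.items()}
a=(np.arctan2(U[1],U[0])-np.pi/2+np.pi/2)/2          # fingers close across the rack
Q=[np.cos(a),np.sin(a),0,0]
def at(xy,z): return [float(xy[0]),float(xy[1]),float(z)]
def shot(n):
    st=ctrl.sense(); s=ctrl.snapshot("wrist"); T=np.eye(4)
    T[:3,:3]=Ro.from_quat(st["tool_rot"]).as_matrix(); T[:3,3]=st["position"]
    s["T"]=T@s["hand_eye"]; np.savez(f"pics/{n}.npz",**s)
    cv2.imwrite(f"pics/{n}.png",cv2.resize(s["frame"][:,:,::-1],(640,480)))
def pick(n):
    ctrl.move_gripper(.055,40)
    ctrl.move_to(at(NOZ[n],.14),Q)
    print("touch",ctrl.servo_line(at(NOZ[n],.005),velocity=.12,contact_N=8))
    ctrl.move_gripper(.02,40); print("width",ctrl.sense()["width"],ctrl.sense()["finger_force"])
    ctrl.servo_line(at(NOZ[n],.14),velocity=.15)
def place(n):
    ctrl.move_to(at(POST[n],.12),Q)
    ctrl.servo_line(at(POST[n],.052),velocity=.15)
    c=ctrl.servo_line(at(POST[n],.0165),velocity=.04,contact_N=6)
    s=ctrl.sense(); print("contact",c,s["position"].round(4),s["wrist_force"].round(1),s["width"])
    return s["position"][2]<.0225
def release(n):
    ctrl.move_gripper(.055); ctrl.servo_line(at(POST[n],.14),velocity=.2)
E
python3 - <<'E'
from h import *
print(U,Q,POST,Ro.from_quat(Q).as_matrix()[:,1])
ctrl.move_to(at(NOZ[13],.2),Q); shot("w1")
pick(13)
ctrl.move_to(at(M,.2),Q); shot("w2"); print(ctrl.sense()["time_s"],ctrl.sense()["joints"])
E
```

```text
[0.21333141 0.97697989] [np.float64(0.7788874800011923), np.float64(0.6271636895559183), 0, 0] {26: array([0.52885017, 0.10517181]), 19: array([0.54165006, 0.1637906 ]), 13: array([0.55444994, 0.2224094 ]), 7: array([0.56724983, 0.28102819])} [ 0.97697989 -0.21333141  0.        ]
touch False
width 0.028013762390931184 39.36513793261838
7.9333 [-0.83619313  0.64559405  0.77964609  1.68840137 -0.51599899  1.02534819
 -0.10046489]
```

```bash
python3 -c "
import cv2,numpy as np
cv2.imwrite('pics/w12.png',np.hstack([cv2.resize(cv2.imread(f'pics/w{i}.png'),(400,300)) for i in(1,2)]))"
```

```text
(no output)
```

View pics/w12.png

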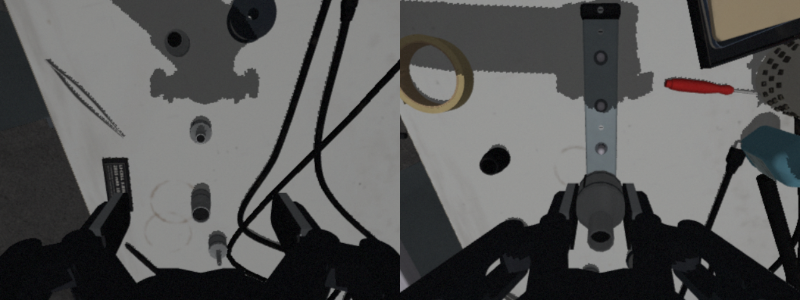

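The left picture shows nozzles 13 (200,130), 26 (200,205) and 7 (215,245). In the right one nozzle 13 is held upright, with the posts ahead at (600,58), (600,105) and (601,148). Next I'll check the posts from this view, then place.

Run:
```python
from h import *
s=np.load("pics/w2.npz")
for n,p in((7,(200,58)),(13,(200,105)),(19,(201,148))): print(n,plane(s["intrinsics"],s["T"],np.array(p)*1.28,.029).round(4),POST[n])
if place(13): release(13); shot("w3")
print(ctrl.sense()["time_s"])
```

```text
7 [0.5692 0.2815 0.029 ] [0.56724983 0.28102819]
13 [0.557  0.2263 0.029 ] [0.55444994 0.2224094 ]
19 [0.5458 0.1696 0.029 ] [0.54165006 0.1637906 ]
contact True [0.554  0.2223 0.0198] [-0.9  0.2  4.9] 0.02776788837735675
10.9083
```

View pics/w3.png

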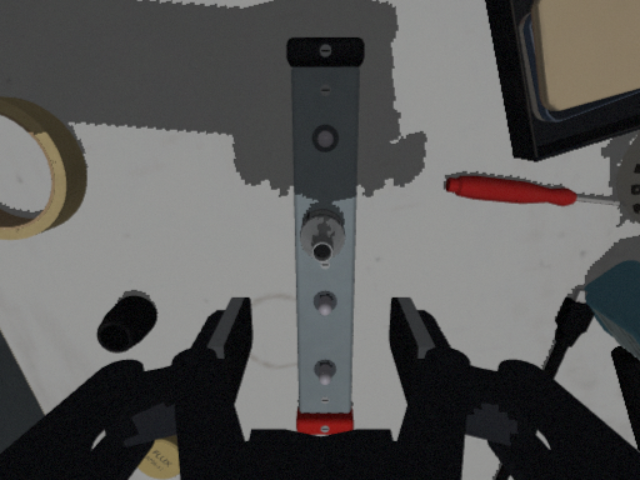

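Nozzle 13 stands down over its post at (323,235). The contact height matches a seated rim. I'll shift the post estimate 2 mm towards the wrist view and do 26 and 19.

```bash
sed -i 's|^M*P0,P3=.*|&|; s|M=(P0+P3)/2|M=(P0+P3)/2+[.0015,.002]|' h.py
python3 - <<'E'
from h import *
for n in (26,19):
    pick(n)
    if not place(n): print("not seated",n); break
    release(n)
ctrl.move_to(at(NOZ[7],.2),Q); 
ctrl.servo_line(at(np.array(NOZ[7])-[.015,.07],.2)); shot("w4")
print(ctrl.sense()["time_s"])
s=np.load("pics/scene.npz");K,T=s["intrinsics"],s["cam_to_world"]
for p in((690,395),(740,480),(650,370)): print("cable",plane(K,T,((p[0]+.5)/5.9+244.5,(p[1]+.5)/5.9+184.5),.003).round(3))
E
```

```text
touch False
width 0.02910944678475934 39.26098913085298
contact True [0.5299 0.1072 0.0199] [-0.1  1.2  5. ] 0.028654600765444092
touch False
width 0.0289688955953616 39.245734848082066
contact True [0.5427 0.1658 0.0198] [-0.8  0.4  4.6] 0.028725624936071788
29.275
cable [ 0.515 -0.343  0.003]
cable [ 0.487 -0.38   0.003]
cable [ 0.517 -0.324  0.003]
```

View pics/w4.png

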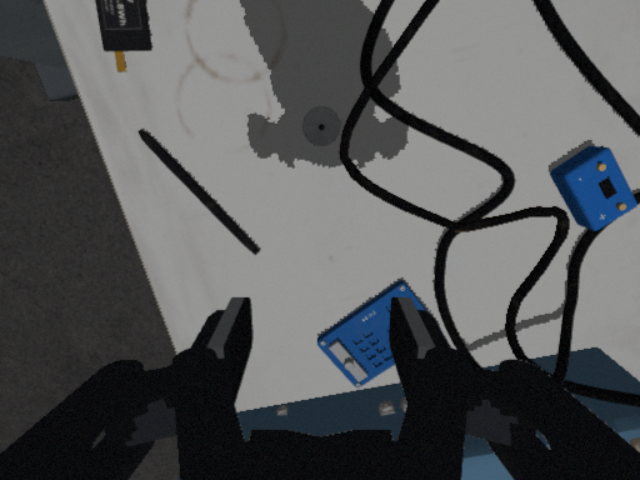

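Nozzle 7 is at (321,127) and the cable's bend runs right beside it at (347,150), where a finger would land. I'll turn the grasp 90° for this pick so the fingers come down at the clear spots above and below it.

Run:
```python
from h import *
s=np.load("pics/w4.npz"); p=plane(s["intrinsics"],s["T"],np.array((321,127))*.8,.052); print(p,NOZ[7])
xy=(p[:2]+NOZ[7])/2 if np.hypot(*(p[:2]-NOZ[7]))<.008 else None
best=None
for d in(90,-90):
    q=(Ro.from_euler("z",d,degrees=True)*Ro.from_quat(Q)).as_quat()
    j=ctrl.inverse_kinematics(at(xy,.14),q); j2=ctrl.inverse_kinematics(at(xy,.005),q)
    print(d,j)
    if j is not None and j2 is not None and(best is None or abs(j[6])<abs(best[1][6])): best=(q,j)
ctrl.move_gripper(.05,40); ctrl.move_to(at(xy,.14),best[0])
print("touch",ctrl.servo_line(at(xy,.005),velocity=.08,contact_N=8),ctrl.sense()["position"])
ctrl.move_gripper(.02,40); print("width",ctrl.sense()["width"])
ctrl.servo_line(at(xy,.16),velocity=.12)
ctrl.move_to(at(M,.2),Q); shot("w5"); print(ctrl.sense()["time_s"])
```

```text
[ 0.46679735 -0.36694148  0.052     ] (0.465, -0.3655)
90 [ 0.42842042  0.64459729  0.32656664  1.7106944  -0.2643272   0.82980229
  2.22933526]
-90 [ 0.03494912  0.90322241  1.13483515  1.72285021 -0.90276182  1.13561573
 -0.33444051]
touch False [ 0.46608825 -0.36649035  0.00548353]
width 0.028986348289555784
36.4083
```

View pics/w5.png

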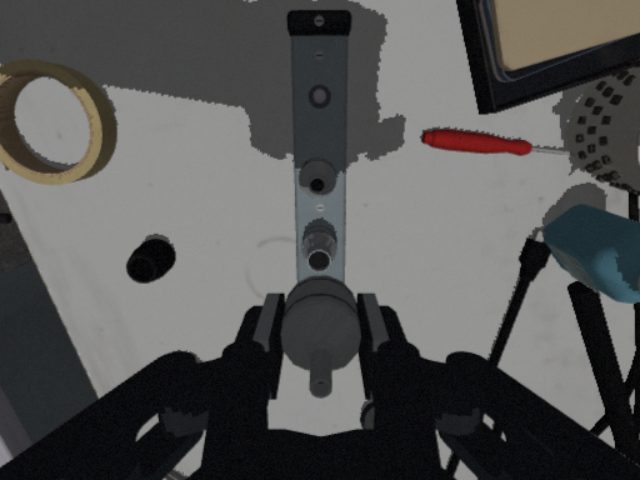

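Nozzle 7 is held straight at (320,325), and 13 (317,178) and 19 (318,250) are seated on the rack. The last post is free at (319,96), so I'll place it.

Run:
```python
from h import *
if place(7): release(7)
ctrl.move_to(at(M-[.06,.16],.26),Q); ctrl.pause(.5)
s=ctrl.snapshot("scene"); d=ctrl.snapshot("side")
c=lambda f,r0,r1,c0,c1:cv2.resize(f[r0:r1,c0:c1,::-1],(400,400),interpolation=cv2.INTER_CUBIC)
cv2.imwrite("pics/end.png",np.hstack([c(s["frame"],130,210,175,255),c(d["frame"],140,220,200,280)]))
print(ctrl.sense()["time_s"])
```

```text
contact True [0.5682 0.283  0.0196] [-0.8  0.4  4.4] 0.028922674115577463
41.1583
```

View pics/end.png

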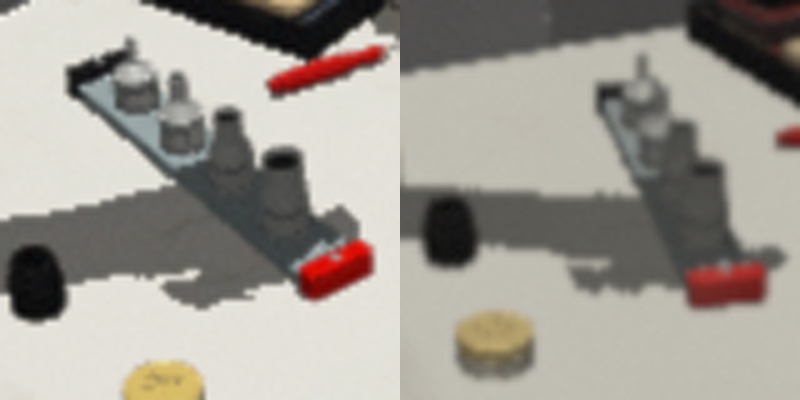

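All four nozzles stand upright on the rack: from the red cap, 26 (283,190), 19 (230,145), 13 (180,115) and 7 (133,80). The tin and loupe are in place.

```bash
python3 -c "
from workcell import ctrl
print(ctrl.finish_job())"
```

```text
the job is handed in; nothing more can be done
None
```

All four nozzles are on the rack in order from the red end (26, 19, 13, 7 mm), upright and released, and I handed the job in after about 41 s of robot time; no verdict was returned. The tin and loupe looked unmoved in the last pictures; the spool was outside those views, but the arm felt no contact near it.

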